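# Lock the sample cassette into the mill feed with the mallet

### The job

Slide the steel sample cassette along its guideway under the mill's hood until it is fully home against the stop, then take the mallet and knock the sloping lock pin all the way down, with a brisk blow square to the pin (the mallet sloped to match it). Touch the pin only with the mallet, stand the mallet back on its mat on the same end of its head, and leave the vial rack, jar and beaker undisturbed.

Things in the scene. Friction and masses are not known exactly. Their poses are not given: they have to be found in the camera images.
- feeder: White mill feed unit fixed to the bench; place and yaw vary. Origin on the bench, on the guideway's centreline, below the lock pin. +y: the way the cassette slides home; -x faces the robot; z up. Aluminium guideway: floor 12 mm thick, channel 87 mm wide between rails 34 mm high (above bench), open from y = -285 mm to the dark stop at y = +45 mm.
- hood (a point): Middle of the top of the feeder's white hood, 81 mm above the bench (underside 65 mm), at feeder y = +5 mm. Hood: 110 mm along y, 125 mm along x. Beyond it (feeder x = +63 to +179 mm, y = -85 to +85 mm) stands the white motor housing, 125 mm high. The pin comes up out of the hood through a dark sleeve of 36 mm diameter.
- cassette: Loose bare steel cassette, about 0.6 kg, 84 (x) x 180 (y) x 40 mm high, lying in the guideway, axes as the feeder's. Origin at the centre of its underside. A cross groove 30 mm wide, 30 mm deep, at y = +30 to +60 mm takes the pin's foot; unless the cassette is home the pin hits its top. Home: origin at feeder y = -45 mm; it starts 90 to 130 mm short. Slides with 2 to 8 N.
- cassette_fin (a point): Grip point in the upright steel fin on the cassette's top: 60 mm to -y of the cassette's origin, 70 mm above its underside. The fin is 20 mm thick (x), 40 mm long (y) and 50 mm tall; its top is 90 mm above the cassette's underside. Axes as the cassette's.
- pin (a joint): Travel of the sprung steel lock pin along its sloping axis, in m: 0 up (it starts at 0 to 0.004), 0.032 fully down. It takes about 8 N at the top to 12 N at the bottom; its friction catch then holds it where it is left. In a brisk blow it moves faster than 50 mm/s.
- pin_top (a point): Centre of the flat top of the pin's round head (32 mm diameter, 14 mm thick, standing 48 mm clear of its sleeve when up). Site z points out along the pin, 35 degrees from vertical, leaning to the feeder's -x (towards the robot). When up it is about 55 mm to -x of the feeder's origin and 150 mm above the bench; it moves with the pin.
- mallet: Mallet, about 0.4 kg: black rubber cylinder head, 48 mm diameter, 70 mm long, with a steel band, and a pale wooden handle. Starts standing on the end of its head on the mat, handle level. Origin: centre of the lower flat face; z up the head axis. The handle runs along -x to 156 mm from the axis, 20 mm thick (y), 24 mm high, centreline at z = 35 mm. Balance point about 15 mm along the handle.
- mallet_mid (a point): Centre of the mallet's head, 35 mm above the lower face; axes as the mallet's.
- mallet_grip (a point): Good grip point on the handle's centreline, 55 mm from the head axis (mallet x = -55 mm, z = 35 mm); axes as the mallet's.
- mat: Flat grey mat, 130 by 130 mm, 4 mm thick, fixed to the bench, on which the mallet stands; left or right of the feeder. Origin at the centre of its underside.
- rack: Bystander: grey rack of six capped vials, 110 by 150 mm, 73 mm high, 1.2 kg, standing on the side where the mat is not. Origin at the centre of its underside. Leave it alone.
- jar: Bystander: closed jar, 64 mm diameter, 100 mm high, beyond the left-hand end of the feeder. Origin at the centre of its underside. Leave it alone.
- beaker: Bystander: open white beaker, 72 mm diameter, 90 mm high, beyond the left-hand end of the feeder. Origin at the centre of its underside. Leave it alone.
There are look-alikes about, which are no part of the job. What is meant by the mat is not purple, and is the smaller of those in its own colour.

How it is judged:
By the outcome, as a careful person would: the job done as asked, in the order asked, and still so for the second after the job is handed in, with the robot touching nothing.
It also fails if it takes over 58 s, if anything falls off the work surface, if the arm or the gripper's body presses on something with over 40 N, if the wrist force passes 120 N, or if a joint passes its speed limit or range.

### The arm

A 6-joint arm with a two-finger parallel gripper is mounted at the origin on the work surface. World frame = base frame: x ahead of the robot, y to its left, z up, the work surface at z = 0. Lengths are in m, angles in degrees, forces in N, time in s.
With the tool pointing down it reaches from about 0.35 to 0.925 m from the base axis. Payload 6.4 kg.
Tool frame: the origin (TCP) lies midway between the tips of the shut fingers; the grasp point (between the pads) lies 19 mm behind it; z points along the fingers, y is the line along which they close (so a half turn about z gives the same grasp; the last joint's range is limited). The gripper opens to 85 mm and grips with 20 to 120 N. Pads are 22 mm wide; open, the fingers measure 114 mm over their backs; the gripper's body (76 mm by 85 mm) begins 54 mm behind the grasp point. The pads swing forward as they close: fully open they stand 13 mm farther back than shut.
Start: joints at [-78.157, 14.043, 89.255, -0, 76.702, -9.975], TCP at [0.242, -0.603, 0.231] pointing down, gripper open.
Joint ranges: [-179.41, 179.41], [-58.25, 129.5], [7.25, 145.43], [-54.29, 234.29], [11.92, 165.04], [-157.13, 157.13]. Speed limits (degrees/s): [147.25, 147.25, 180, 180, 180, 180].

### API

Orientations are given as [roll, pitch, yaw] about the fixed x, y, z axes, in that order (R = Rz(yaw) Ry(pitch) Rx(roll)).
In Python, from cell import manip, cams, close_job gives the robot as it stands.
- The arm moves only by the shell command python3 -m crank 'ROWS' [OPENING] [FORCE]. ROWS is text: rows parted by semicolons, each of 4 numbers parted by spaces: the shift along the tool's x, y, z each as a share of 30 mm, from -1 to 1, then the turn about the tool's z as a share of 4 degrees, from -1 to 1. A call has 1 to 12 rows; each row shifts and turns the commanded pose from where the row before left it, along the tool's axes as they then stand; what a row does not reach is not made up. A row lasts 1/10 s, in which the tool goes at most 50 mm and 8.59 degrees, less where a joint would pass 70% of its speed; a pose out of reach is approached as far as the arm can. A call with a number of a shift or a turn outside -1 to 1 is refused whole. A call with a gripper value outside its range is refused whole. OPENING is the opening, from 0 (shut) to 1 (fully open), set as the call begins (- or left out, the last holds). The fingers move at their own pace and stop on an object; FORCE is the grip in N (left out, the last holds). Time passes only in rows, so rows that do not move let the fingers close. It gives the time, the measured TCP pose, the force, the opening and the grip force at its end, in the units of the state.
- manip.get_state(): the state, without advancing time (a new reading comes with each control period).
- cams.capture(name): name is "scene" or "top" or "wrist"; returns the picture (480x640x3 uint8, red, green, blue); there is no depth.
- cams.camera_info(name): a dict with "camera_matrix" (3x3 intrinsics, pixels), "xyz" and "orientation" of the camera in the world; the wrist camera has in their place "tool_from_camera" (4x4, takes a point from camera to tool coordinates, whose origin is the TCP and whose axes are the flange's). Camera axes: x right, y down, z forward; pixel columns grow to the right and rows downward; lengths in m; the calibration is good to about 2 mm. A picture is of the moment at which its call begins: read the wrist's pose just before it. camera_info takes no time and is no camera call.
- close_job(): hands the job in; it is judged then, once.
The state is a dict: "clock": time; "joint_positions": joint angles; "joint_vel": joint speeds; "effort": joint torques, N m; "tool_pos": TCP position; "eef_rot": TCP orientation; "ft_force": force on the tool from outside, world axes, zero at the start; "moment": the same for the moment, N m; "opening": finger opening in m; "gripper_force": force on a finger pad.
Only numpy, scipy, OpenCV 4.12 (cv2) and the standard library are available. Lean on these libraries where they do the work, as an engineer would, in place of code of your own. Each camera call takes 0.05 s, during which the arm holds its last target. There are 200 camera calls.

## Working session

There is one attempt and no reset: what is moved stays moved. The work goes in short steps, Python scripts to look and compute and a shell command to move; the robot and the scene stay as the last step left them, time stands still between calls to the robot, and variables do not carry over. Pictures are saved under pics/ and viewed, at most 10 in all, crops included, and the job is handed in when it is done.

```bash
mkdir -p pics; ls
python3 - <<'E'
from cell import manip,cams
import cv2,numpy as np
for n in("scene","top"):
    cv2.imwrite(f"pics/{n}0.png",cams.capture(n)[:,:,::-1])
for n in("scene","top","wrist"): print(n,cams.camera_info(n))
print(manip.get_state())
E
```

```text
pics
scene {'camera_matrix': array([[600.02468442,   0.        , 309.45691611],
       [  0.        , 600.02468442, 250.74164519],
       [  0.        ,   0.        ,   1.        ]]), 'xyz': array([ 1.24099237, -0.19047522,  1.36322036]), 'orientation': array([-148.04067712,   -0.35817001,   71.69040575])}
top {'camera_matrix': array([[552.44483249,   0.        , 323.67449027],
       [  0.        , 552.44483249, 238.78491384],
       [  0.        ,   0.        ,   1.        ]]), 'xyz': array([0.14464   , 0.06171598, 1.6949922 ]), 'orientation': array([-168.76816177,   -0.68310891,  -89.92889439])}
wrist {'camera_matrix': array([[428.2530063 ,   0.        , 313.02926824],
       [  0.        , 428.2530063 , 236.71682171],
       [  0.        ,   0.        ,   1.        ]]), 'tool_from_camera': array([[ 3.83830771e-04, -9.64270873e-01, -2.64917980e-01,
         6.55183298e-02],
       [ 9.99999897e-01,  4.33948507e-04, -1.30656190e-04,
        -1.25543955e-03],
       [ 2.40948720e-04, -2.64917903e-01,  9.64270941e-01,
        -1.42484497e-01],
       [ 0.00000000e+00,  0.00000000e+00,  0.00000000e+00,
         1.00000000e+00]])}
{'clock': 0.1, 'joint_positions': array([-7.81572048e+01,  1.40802472e+01,  8.93192573e+01, -7.42763830e-05,
        7.67033773e+01, -9.97389622e+00]), 'joint_vel': array([ 0.01742616, -0.01512354, -0.22549818,  0.04266832, -0.04315314,
       -0.07401378]), 'effort': array([-8.70964541e-04, -4.30671680e+01, -3.27128291e+01, -1.98873940e-04,
        2.82761932e-03,  1.90082041e-06]), 'tool_pos': array([ 0.24147598, -0.60292386,  0.2302766 ]), 'eef_rot': array([-1.79898661e+02, -1.77478918e-02,  2.18166929e+01]), 'ft_force': array([-0.79698429, -0.57204421, -1.11207775]), 'moment': array([-0.02604805, -0.02210235,  0.05189487]), 'gripper_force': 0.0, 'opening': 0.08523286983256943}
```

View pics/top0.png

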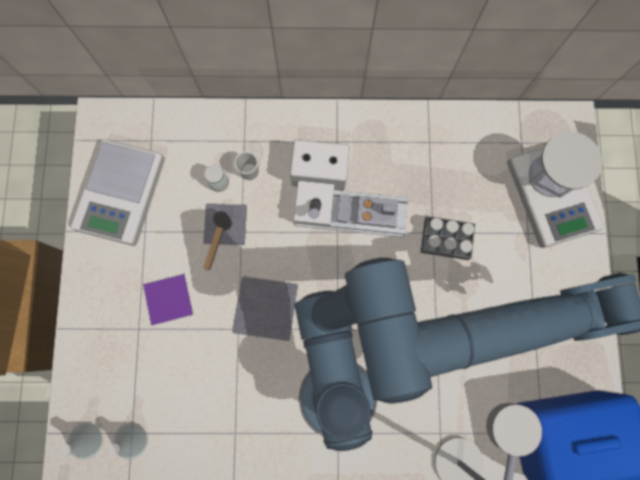

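View pics/scene0.png

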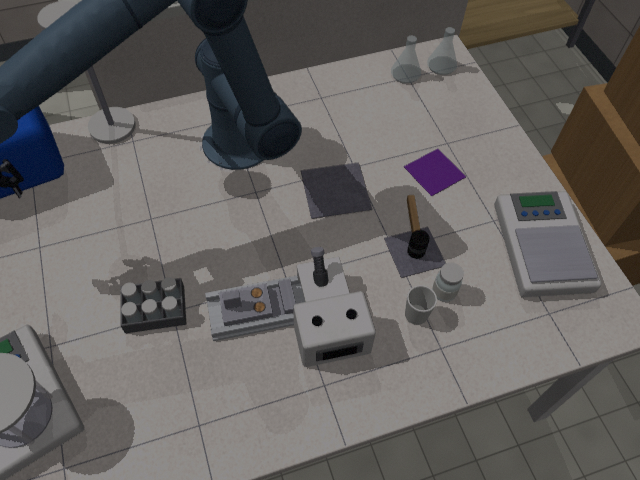

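The top view shows three mats: small grey at (225,224) with the mallet on it, larger grey at (267,308), and purple at (168,299). The one meant is the small grey one: it isn't purple and is the smaller of the two greys. The feeder is at (350,195) with the cassette to its right, so home is image-left (about +y). The rack is at (448,237), and the jar and beaker at (215,177) and (247,165). I'll enlarge both views to measure.

```bash
cat > h.py <<'E'
import numpy as np
from scipy.spatial.transform import Rotation as Ro
from cell import manip,cams
def rot(o): return Ro.from_euler('xyz',o,degrees=True)
def pose(cam,st=None):
    i=cams.camera_info(cam)
    if cam=='wrist':
        st=st or manip.get_state(); T=i['tool_from_camera']; R=rot(st['eef_rot']).as_matrix()
        return i['camera_matrix'],R@T[:3,:3],R@T[:3,3]+st['tool_pos']
    return i['camera_matrix'],rot(i['orientation']).as_matrix(),i['xyz']
def ray(cam,px,st=None):
    K,R,c=pose(cam,st); d=R@np.linalg.solve(K,[px[0],px[1],1.]); return c,d/np.linalg.norm(d)
def onz(cam,px,z,st=None):
    c,d=ray(cam,px,st); return c+d*(z-c[2])/d[2]
def tri(*obs):
    A=0;b=0;L=[]
    for o in obs:
        c,d=ray(*o);P=np.eye(3)-np.outer(d,d);A=A+P;b=b+P@c;L.append((c,P))
    x=np.linalg.solve(A,b);return x,[np.linalg.norm(P@(x-c)) for c,P in L]
def proj(cam,X,st=None):
    K,R,c=pose(cam,st);p=K@R.T@(np.asarray(X)-c);return p[:2]/p[2]
E
python3 - <<'E'
import cv2,numpy as np
a=cv2.imread("pics/top0.png")[130:280,195:425]; b=cv2.imread("pics/scene0.png")[185:375,190:470]
a=cv2.resize(a,None,fx=3.4,fy=3.4,interpolation=2); b=cv2.resize(b,None,fx=2.85,fy=2.85,interpolation=2)
for im,x0,y0,s in((a,195,130,3.4),(b,190,185,2.85)):
    for k in range(10*(x0//10+1),500,20):
        x=int((k-x0)*s)
        if x<im.shape[1]: cv2.line(im,(x,0),(x,6),(0,0,255),1);cv2.putText(im,str(k),(x,16),0,.35,(0,0,255),1)
    for k in range(10*(y0//10+1),400,20):
        y=int((k-y0)*s)
        if y<im.shape[0]: cv2.line(im,(0,y),(6,y),(0,0,255),1);cv2.putText(im,str(k),(8,y+4),0,.35,(0,0,255),1)
cv2.imwrite("pics/topc.png",a);cv2.imwrite("pics/scenec.png",b)
E
```

```text
(no output)
```

View pics/topc.png

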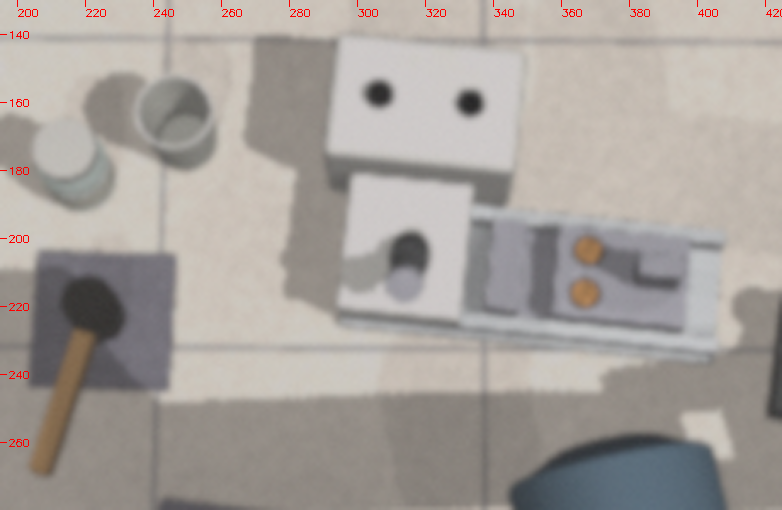

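View pics/scenec.png

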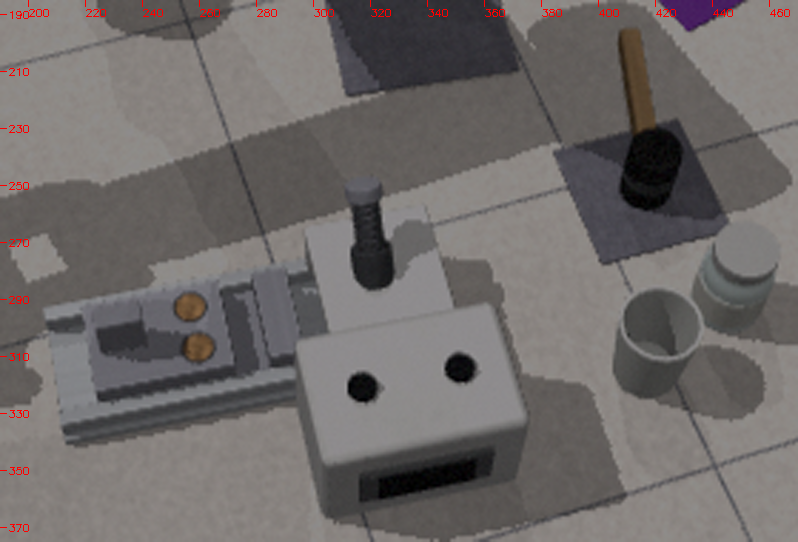

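The crops show the following:
- **Hood:** its top spans crop corners (352,174), (474,184), (462,322) and (338,308) in the top view.
- **Pin:** its head is at top (404,284) and scene (364,187).
- **Fin:** its top is at about (664,262).
- **Mallet:** its head is at (92,308), with the handle running to (41,467), on the small grey mat.

That confirms the mat choice. Next I fit the poses.

Run:
```python
from h import *
from scipy.optimize import least_squares
T=lambda p:('top',(195+p[0]/3.4,130+p[1]/3.4)); S=lambda p:('scene',(190+p[0]/2.85,185+p[1]/2.85))
obs=[]
# feeder-frame points ; feeder x away from robot, y home
def add(X,t): obs.append((np.array(X),t))
hood=[((.0625,.060),0),((.0625,-.05),0),((-.0625,-.05),(462,322)),((-.0625,.06),(338,308))]
for (x,y),p in hood:
    if p: add((x,y,.081),T(p))
for (x,y),p in zip([(.179,.085),(.179,-.085),(.063,-.085),(.063,.085)],[(340,36),(525,53),(512,172),(327,153)]): add((x,y,.125),T(p))
for (x,y),p in zip([(.179,.085),(.179,-.085),(.063,-.085),(.063,.085)],[(526,420),(320,463),(296,345),(492,304)]): add((x,y,.125),S(p))
add((-.055,0,.150),T((404,284)));add((-.055,0,.150),S((364,187)))
def W(q,X): c,s=np.cos(q[2]),np.sin(q[2]); return np.array([q[0]+c*X[0]-s*X[1],q[1]+s*X[0]+c*X[1],X[2]])
f=lambda q:np.concatenate([proj(c,W(q,X))-np.array(p) for X,(c,p) in obs])
r=least_squares(f,[.6,.1,0],loss='soft_l1');q=r.x
print('feeder',q[:2],np.degrees(q[2]));print(f(q).reshape(-1,2).round(1).tolist())
print('pin tri',tri(T((404,284)),S((364,187))))
def F(P): return np.array([[np.cos(q[2]),np.sin(q[2])],[-np.sin(q[2]),np.cos(q[2])]])@(P[:2]-q[:2])
fin=onz(*T((664,262)),.102);print('fin',fin,F(fin),'scene',F(onz(*S((120,322)),.102)))
for p in [(38,250),(176,255),(168,390),(30,385)]: print('mat',onz(*T(p),.004))
print('mat S',[onz(*S(p),.004).round(3) for p in [(555,152),(677,119),(728,220),(603,264)]])
print('head',onz(*T((92,305)),.074),'S',onz(*S((656,150)),.074),'hend',onz(*T((41,467)),.051), onz(*S((629,30)),.045))
```

```text
feeder [0.577517   0.06643453] -5.790255414621697
[[-0.6, -0.7], [-0.6, -0.3], [-1.0, -2.4], [0.9, -1.7], [1.1, 0.3], [-1.6, 0.0], [1.6, 1.2], [-0.3, 1.3], [-2.4, -3.2], [-0.0, -2.7], [0.0, 0.9], [-1.6, -2.5]]
pin tri (array([0.52712368, 0.07332842, 0.14458127]), [np.float64(0.0012211077885809199), np.float64(0.0012211077885809945)])
fin [ 0.55808023 -0.15519708  0.102     ] [ 0.00302217 -0.22246174] scene [ 0.0089406  -0.21719562]
mat [0.59247495 0.41257498 0.004     ]
mat [0.58824954 0.28468649 0.004     ]
mat [0.46083442 0.28838244 0.004     ]
mat [0.4650458  0.41444537 0.004     ]
mat S [array([0.464, 0.29 , 0.004]), array([0.466, 0.416, 0.004]), array([0.584, 0.414, 0.004]), array([0.591, 0.286, 0.004])]
head [0.52394966 0.34829923 0.074     ] S [0.53056575 0.35294784 0.074     ] hend [0.38264224 0.39178325 0.051     ] [0.37929112 0.39671131 0.045     ]
```

The feeder sits at (0.578, 0.066) with yaw about -5.8°. The fin is at feeder y of about -0.22, so the cassette is about 115 mm short, which fits the 90–130 mm given. The mat is at (0.527, 0.350). The mallet handle points towards the robot. The tool can't tilt, so I'll have to pivot the mallet in the grip later.

First move: turn by 62° and travel over to above the fin.

```bash
python3 -m crank '0 0 0 -1;0 0 0 -1;0 0 0 -1;0 0 0 -1;0 0 0 -1;0 0 0 -1;0 0 0 -1;0 0 0 -1;0 0 0 -1;0 0 0 -1;0 0 0 -1;0 0 0 -1' 1
python3 -m crank '0 0 0 -1;0 0 0 -1;0 0 0 -1;0 0 0 -0.6;1 0.55 0 0;1 0.55 0 0;1 0.55 0 0;1 0.55 0 0'
python3 -m crank '1 0.55 0 0;1 0.55 0 0;1 0.55 0 0;1 0.55 0 0;1 0.55 0 0;1 0.55 0 0;1 0.55 0 0;1 0.55 0 0;1 0.55 0 0;0.5 0.55 0 0;0 0 0 0;0 0 0 0'
python3 - <<'E'
from h import *;import cv2
st=manip.get_state();im=cams.capture('wrist');print(st['tool_pos'],st['eef_rot'],st['clock'],st['joint_positions'].round(1))
cv2.imwrite('pics/w1.png',im[:,:,::-1])
E
```

```text
clock: 1.3
tool_pos: [0.2415, -0.6031, 0.2306]
eef_rot: [-180.0, -0.1, 70.0]
ft_force: [-0.7, -0.7, 0.8]
opening: 0.0848
gripper_force: 0.0
clock: 2.1
tool_pos: [0.3198, -0.4893, 0.2307]
eef_rot: [-180.0, -0.1, 84.2]
ft_force: [0.1, -0.6, 0.7]
opening: 0.0856
gripper_force: 0.0
clock: 3.3
tool_pos: [0.512, -0.2236, 0.2308]
eef_rot: [-179.9, -0.0, 84.3]
ft_force: [0.5, -0.7, 0.2]
opening: 0.0854
gripper_force: 0.0
[ 0.5119523  -0.22358893  0.23082557] [-1.79941006e+02 -6.80309579e-03  8.42676949e+01] 3.3 [-35.2   1.9 102.8  -0.   75.4 -29.5]
```

View pics/w1.png

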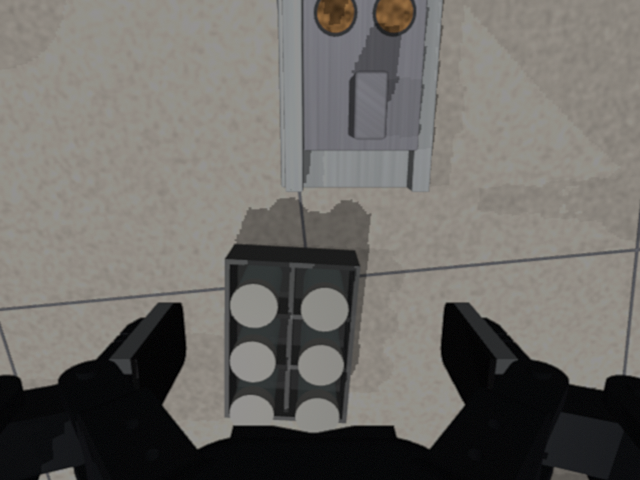

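The wrist view shows the fin top with corners at about (357,72), (387,72), (386,137) and (357,139). The rails run upward in the image at x=290 and x=430, with the guideway mouth at row 188.

Run:
```python
from h import *
st=dict(tool_pos=np.array([0.5119523,-0.22358893,0.23082557]),eef_rot=[-179.941,-.0068,84.268])
o=lambda p,z:onz('wrist',p,z,st)
q=np.array([.5775,.0664]);y=np.radians(-5.8);F=lambda P:np.array([[np.cos(y),np.sin(y)],[-np.sin(y),np.cos(y)]])@(P[:2]-q)
fin=o((371.5,105),.102);print('fin',fin,F(fin))
for p,z in[((281,190),.034),((429,190),.034),((280,0),.034),((442,0),.034),((303,188),.034),((408,188),.034)]:
    P=o(p,z);print(P,F(P))
a,b=o((350,75),.102-.0),o((350,137),.102)
d=fin[:2]-st['tool_pos'][:2];R=rot(st['eef_rot']).as_matrix();print('tool move',R.T@np.array([*d,0.]))
l1=o((303,188),.034)-o((301,0),.034);print(np.degrees(np.arctan2(l1[1],l1[0])))
r1=o((429,190),.034)-o((442,0),.034);print(np.degrees(np.arctan2(r1[1],r1[0])))
l1=o((281,190),.034)-o((279,0),.034);print(np.degrees(np.arctan2(l1[1],l1[0])))
```

```text
fin [ 0.55268621 -0.15156207  0.102     ] [-0.00266033 -0.21935384]
[ 0.48562861 -0.20788541  0.034     ] [-0.06368281 -0.28216544]
[ 0.60304809 -0.21958297  0.034     ] [ 0.05431768 -0.28193714]
[ 0.50118118 -0.07225493  0.034     ] [-0.06191617 -0.14565762]
[ 0.61614251 -0.08381344  0.034     ] [ 0.0536247  -0.14553939]
[ 0.50326404 -0.20803022  0.034     ] [-0.04612303 -0.28052735]
[ 0.58646466 -0.21631973  0.034     ] [ 0.03748938 -0.28036647]
tool move [ 7.57350437e-02  3.33365089e-02 -2.53396701e-05]
-95.45782297673814
-95.5089047840393
-96.24190913589605
```

```bash
python3 -m crank '0.84 0.37 0 0;0.84 0.37 0 0;0.84 0.37 0 0;0 0 0.95 0;0 0 0.95 0;0 0 0.95 0;0 0 0.95 0;0 0 0.9 0;0 0 0.83 0;0 0 0 0'
python3 -m crank '0 0 0 0;0 0 0 0;0 0 0 0;0 0 0 0;0 0 0 0;0 0 0 0;0 0 0 0;0 0 0 0' 0 30
```

```text
clock: 4.35
tool_pos: [0.5495, -0.1516, 0.0616]
eef_rot: [-179.6, -0.2, 84.1]
ft_force: [-0.0, 0.4, -0.4]
opening: 0.0858
gripper_force: 0.0
clock: 5.15
tool_pos: [0.5537, -0.1522, 0.0664]
eef_rot: [179.9, 0.0, 84.2]
ft_force: [0.0, 0.5, 4.6]
opening: 0.0194
gripper_force: 38.1
```

```bash
python3 -m crank '0.5 0 0 0;0.6 0 0 0;0.6 0 0 0;0.6 0 0 0;0.5 0 0 0;0.4 0 0 0;0.2 0 0 0;0 0 0 0'
python3 -m crank '0.1 0 0 0;0.1 0 0 0;0.1 0 0 0;0 0 0 0'
```

```text
clock: 5.95
tool_pos: [0.564, -0.05, 0.0664]
eef_rot: [179.9, 0.0, 84.3]
ft_force: [1.5, 1.6, 6.6]
opening: 0.0197
gripper_force: 38.2
clock: 6.35
tool_pos: [0.5649, -0.0422, 0.0664]
eef_rot: [179.9, 0.1, 84.3]
ft_force: [-0.9, -3.4, 5.5]
opening: 0.0199
gripper_force: 38.1
```

```bash
python3 -m crank '0.1 0 0 0;0 0 0 0'; python3 -m crank '0.1 0 0 0;0 0 0 0';python3 -m crank '0.1 0 0 0;0 0 0 0'
```

```text
clock: 6.55
tool_pos: [0.5652, -0.0393, 0.0664]
eef_rot: [179.9, 0.1, 84.3]
ft_force: [0.5, -3.7, 5.7]
opening: 0.0195
gripper_force: 38.1
clock: 6.75
tool_pos: [0.5654, -0.0366, 0.0663]
eef_rot: [179.9, 0.1, 84.3]
ft_force: [-0.7, -5.5, 5.6]
opening: 0.0197
gripper_force: 38.1
clock: 6.95
tool_pos: [0.5654, -0.0366, 0.0665]
eef_rot: [179.9, 0.4, 84.3]
ft_force: [-3.1, -17.7, 5.3]
opening: 0.0196
gripper_force: 38.1
```

```bash
python3 -m crank '0.06 0 0 0;0 0 0 0';python3 -m crank '0.06 0 0 0;0 0 0 0'
```

```text
clock: 7.15
tool_pos: [0.5655, -0.0365, 0.0667]
eef_rot: [180.0, 0.6, 84.3]
ft_force: [-6.4, -24.0, 6.7]
opening: 0.0191
gripper_force: 38.3
clock: 7.35
tool_pos: [0.5656, -0.0364, 0.0671]
eef_rot: [180.0, 0.8, 84.3]
ft_force: [-9.9, -30.1, 7.6]
opening: 0.0194
gripper_force: 38.6
```

It stopped at the stop: force rises with no further motion, and the total slide was about 116 mm. I'll relieve the pressure, open and rise, then look at the pin and cassette.

```bash
python3 -m crank '-0.15 0 0 0;0 0 0 0'; python3 -m crank '0 0 0 0;0 0 0 0;0 0 0 0;0 0 0 0;0 0 -0.5 0;0 0 -1 0;0 0 -1 0;0 0 -1 0;0 0 -1 0;0 0 -1 0;0 0 -1 0;0 0 0 0' 1
python3 - <<'E'
from h import *;import cv2
st=manip.get_state();im=cams.capture('wrist');print(st['tool_pos'].tolist(),st['eef_rot'].tolist(),st['clock'],st['joint_positions'].round(1))
cv2.imwrite('pics/w2.png',im[:,:,::-1])
E
```

```text
clock: 7.55
tool_pos: [0.5655, -0.0365, 0.0664]
eef_rot: [179.9, 0.3, 84.2]
ft_force: [-1.0, -11.1, 4.3]
opening: 0.0196
gripper_force: 37.9
clock: 8.75
tool_pos: [0.5675, -0.0338, 0.2672]
eef_rot: [179.4, 0.1, 84.2]
ft_force: [-0.2, 0.5, 0.7]
opening: 0.0856
gripper_force: 0.0
[0.5674680425691276, -0.03379773148433773, 0.267215180114897] [179.38341461485243, 0.09140694986803158, 84.24374712829128] 8.75 [-14.8   1.1  99.7   0.   78.6  -9.1]
```

View pics/w2.png

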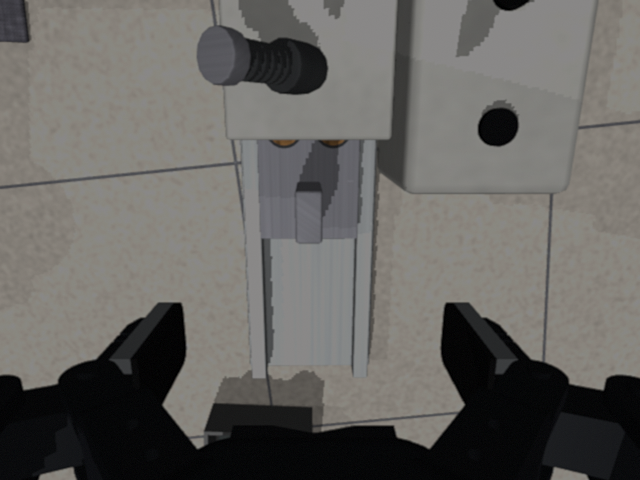

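The cassette is under the hood. The pin's flat top is at about (217,54), the hood's near corners are at (227,138) and (391,138), and the motor's are at (407,193) and (567,193). I'll refine the fit and travel to above the mallet handle.

```bash
python3 - <<'E'
from h import *
st=dict(tool_pos=np.array([0.567468,-0.0337977,0.267215]),eef_rot=[179.383,.0914,84.2437])
T=lambda p:('top',(195+p[0]/3.4,130+p[1]/3.4)); S=lambda p:('scene',(190+p[0]/2.85,185+p[1]/2.85))
w=lambda p:('wrist',p,st)
print('pin all',tri(T((404,284)),S((364,187)),w((217,54))))
print('wrist+top',tri(T((404,284)),w((217,54))))
for z in(.145,.148,.15):print(onz(*w((217,54))[:2],z,st))
q=np.array([.5757,.068]);y=np.radians(-5.6);F=lambda P:np.array([[np.cos(y),np.sin(y)],[-np.sin(y),np.cos(y)]])@(P[:2]-q)
for p,z in[((227,138),.081),((391,138),.081),((407,193),.125),((567,193),.125),((250,376),.034),((367,376),.034),((296,242),.102),((322,242),.102)]:
    P=onz('wrist',p,z,st);print(p,P.round(4),F(P).round(4))
E
python3 -m crank '1 -0.34 0 0;1 -0.34 0 0;1 -0.34 0 0;1 -0.34 0 0;1 -0.34 0 0;1 -0.34 0 0;1 -0.34 0 0;1 -0.34 0 0;1 -0.34 0 0;1 -0.34 0 0;1 -0.34 0 0;1 -0.34 0 0'
python3 -m crank '1 -0.34 0 0;0 0 0 1;0 0 0 1;0 0 0 1;0 0 0 1;0 0 0 1;0 0 0 1;0 0 0 1;0 0 0 1;0 0 0 1;0 0 0 1;0 0 0 1'
python3 -m crank '0 0 0 1;0 0 0 1;0 0 0 1;0 0 0 1;0 0 0 1;0 0 0 1;0 0 0 1;0 0 0 1;0 0 0 1;0 0 0 1;0 0 0 1;0 0 0 1'
python3 -m crank '0 0 0 1;0 0 0 1;0 0 0 0.3;0 0 0 0;0 0 0 0'
python3 - <<'E'
from h import *;import cv2
st=manip.get_state();im=cams.capture('wrist');print(st['tool_pos'].tolist(),st['eef_rot'].tolist(),st['clock'],st['joint_positions'].round(1))
cv2.imwrite('pics/w3.png',im[:,:,::-1])
E
```

```text
pin all (array([0.52551888, 0.07365759, 0.14535561]), [np.float64(0.0018528603430975632), np.float64(0.002188608263936181), np.float64(0.0029722639794733823)])
wrist+top (array([0.52428331, 0.07245352, 0.15537076]), [np.float64(0.0004022226739790275), np.float64(0.00040222267397899565)])
[0.52250151 0.07443641 0.145     ]
[0.52305267 0.07397402 0.148     ]
[0.52342012 0.07366575 0.15      ]
(227, 138) [0.5089 0.026  0.081 ] [-0.0624 -0.0484]
(391, 138) [0.631  0.0137 0.081 ] [ 0.0603 -0.0487]
(407, 193) [ 0.6318 -0.0208  0.125 ] [ 0.0645 -0.0829]
(567, 193) [ 0.7394 -0.0318  0.125 ] [ 0.1726 -0.0833]
(250, 376) [ 0.4874 -0.2066  0.034 ] [-0.0611 -0.2819]
(367, 376) [ 0.6036 -0.219   0.034 ] [ 0.0558 -0.2829]
(296, 242) [ 0.5525 -0.0537  0.102 ] [-0.0112 -0.1234]
(322, 242) [ 0.5718 -0.0557  0.102 ] [ 0.0082 -0.1235]
clock: 10.0
tool_pos: [0.4782, 0.3381, 0.2593]
eef_rot: [-179.9, 0.1, 84.2]
ft_force: [0.5, 0.3, 0.4]
opening: 0.0854
gripper_force: 0.0
clock: 11.2
tool_pos: [0.4715, 0.3677, 0.2592]
eef_rot: [-180.0, 0.1, 40.1]
ft_force: [-0.5, -0.5, 0.3]
opening: 0.0853
gripper_force: 0.0
clock: 12.4
tool_pos: [0.4715, 0.3677, 0.2592]
eef_rot: [179.9, 0.1, -7.9]
ft_force: [0.0, -0.8, 0.1]
opening: 0.0851
gripper_force: 0.0
clock: 12.9
tool_pos: [0.4721, 0.3679, 0.26]
eef_rot: [180.0, 0.0, -16.9]
ft_force: [0.3, -0.1, 0.6]
opening: 0.0852
gripper_force: 0.0
[0.472072276574387, 0.36786592975320215, 0.2599950419759598] [179.97043496471852, 0.03451960936176326, -16.92553161633433] 12.9 [ 27.1   5.9  95.4   0.   78.7 134. ]
```

View pics/w3.png

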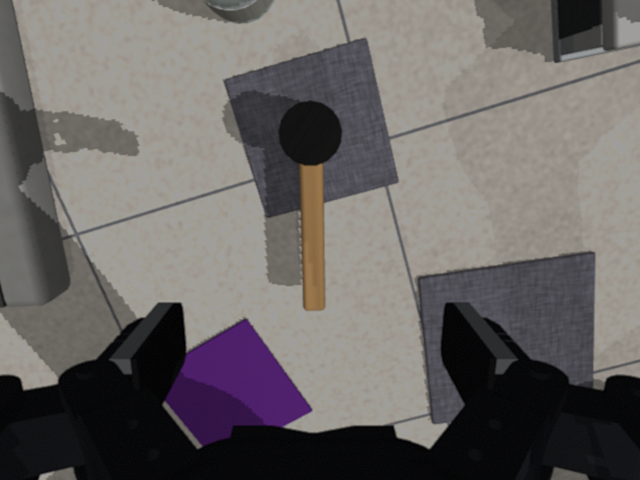

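The wrist view shows the mallet head top at (310,133), the handle running down to (314,308), and the small grey mat beneath it. The larger grey mat is at lower right and the purple one at lower left.

Run:
```python
from h import *
st=dict(tool_pos=np.array([0.4720723,0.3678659,0.259995]),eef_rot=[179.970,.0345,-16.9255])
o=lambda p,z:onz('wrist',p,z,st)
h=o((310.5,133),.074);e=o((314,308),.049);b=o((312,170),.051)
print(h,e,np.linalg.norm(h[:2]-e[:2]));d=h-e;yw=np.degrees(np.arctan2(d[1],d[0]));print('yaw',yw)
d2=b-e;print(np.degrees(np.arctan2(d2[1],d2[0])))
u=d[:2]/np.linalg.norm(d[:2]);g=h[:2]-.055*u;print('grip',g)
R=rot(st['eef_rot']).as_matrix();print('tool',R.T@np.array([*(g-st['tool_pos'][:2]),0]))
print('mat',[o(p,.004).round(4) for p in((225,79),(366,39),(398,181),(268,215))])
```

```text
[0.52512409 0.35364617 0.074     ] [0.37751254 0.39559223 0.049     ] 0.15345566958921308
yaw -15.863302340490957
-16.107620175101022
grip [0.47221868 0.36868005]
tool [-9.69850980e-05 -8.21498214e-04 -3.71737013e-07]
mat [array([0.5889, 0.4128, 0.004 ]), array([0.5842, 0.2862, 0.004 ]), array([0.4578, 0.2893, 0.004 ]), array([0.4623, 0.4155, 0.004 ])]
```

```bash
python3 -m crank '0 -0.03 1 -0.25;0 0 1 0;0 0 1 0;0 0 1 0;0 0 1 0;0 0 1 0;0 0 1 0;0 0 1 0;0 0 0 0;0 0 0 0'
python3 -m crank '0 0 0 0;0 0 0 0;0 0 0 0;0 0 0 0;0 0 0 0;0 0 0 0;0 0 0 0;0 0 0 0' 0 100
```

```text
clock: 13.95
tool_pos: [0.4726, 0.3688, 0.0206]
eef_rot: [180.0, 0.0, -16.0]
ft_force: [0.3, 0.3, 0.5]
opening: 0.0854
gripper_force: 0.0
clock: 14.75
tool_pos: [0.4729, 0.369, 0.0212]
eef_rot: [-180.0, -0.0, -16.0]
ft_force: [-2.0, -1.3, 6.1]
opening: 0.0182
gripper_force: 97.5
```

The mallet is gripped. Idea: lift it about 39 mm and ease the grip. The head should droop about the pads until its rim touches the mat, which at this height happens at exactly 35°.

```bash
python3 -m crank '0 0 -0.4 0;0 0 -0.5 0;0 0 -0.4 0;0 0 0 0;0 0 0 0'
python3 - <<'E'
from h import *;import cv2
cv2.imwrite('pics/a.png',cams.capture('wrist')[:,:,::-1]);print(manip.get_state()['moment'])
E
python3 -m crank '0 0 0 0;0 0 0 0;0 0 0 0;0 0 0 0;0 0 0 0;0 0 0 0' 0 20
python3 - <<'E'
from h import *;import cv2
b=cams.capture('wrist');cv2.imwrite('pics/b.png',b[:,:,::-1]);print(manip.get_state()['moment'])
a=cv2.imread('pics/a.png');print(np.abs(a.astype(int)-b[:,:,::-1])[:300].mean())
cv2.imwrite('pics/ab.png',cv2.resize(np.hstack([a[:,160:480],b[:,160:480,::-1]]),None,fx=1.2,fy=1.2))
E
```

```text
clock: 15.25
tool_pos: [0.4728, 0.3689, 0.0599]
eef_rot: [-180.0, -0.0, -16.0]
ft_force: [-0.0, 0.1, -3.4]
opening: 0.0186
gripper_force: 98.0
[ 0.07173147  0.19815918 -0.01440268]
clock: 15.9
tool_pos: [0.4726, 0.3688, 0.0594]
eef_rot: [180.0, 0.0, -16.0]
ft_force: [-0.0, -0.0, -3.6]
opening: 0.0186
gripper_force: 98.0
[0.06742709 0.16475676 0.02738592]
1.6163715277777777
```

View pics/ab.png

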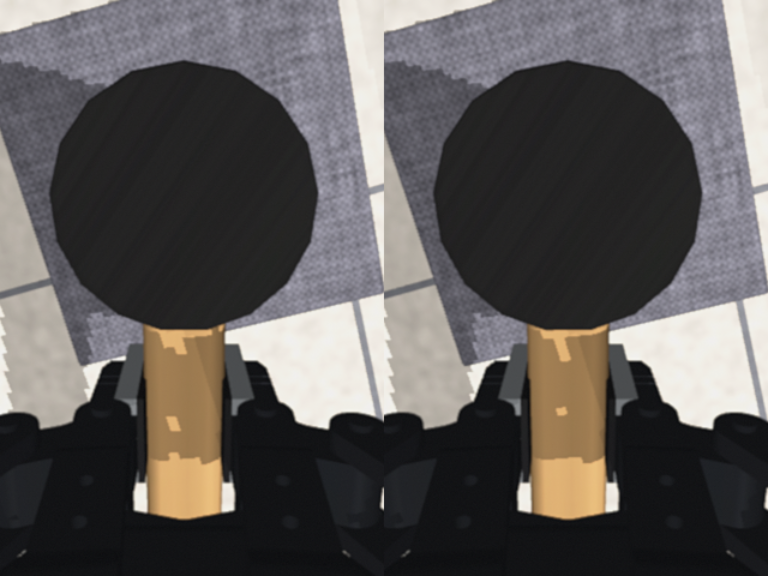

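Both views are identical: no droop, and the pad force stayed at 98 N. I'll ease it with a slightly wider commanded opening at 20 N.

```bash
python3 -m crank '0 0 0 0' 0.225 20;python3 -m crank '0 0 0 0' 0 20;python3 -m crank '0 0 0 0;0 0 0 0' 0 20
python3 - <<'E'
from h import *;import cv2
b=cams.capture('wrist');cv2.imwrite('pics/b.png',b[:,:,::-1]);print(manip.get_state()['moment'])
a=cv2.imread('pics/a.png');print(np.abs(a.astype(int)-b[:,:,::-1])[:300].mean())
E
```

```text
clock: 16.05
tool_pos: [0.4726, 0.3688, 0.0594]
eef_rot: [-180.0, -0.0, -16.0]
ft_force: [-0.9, 0.0, -3.3]
opening: 0.0197
gripper_force: 41.3
clock: 16.15
tool_pos: [0.4726, 0.3688, 0.0594]
eef_rot: [-180.0, -0.0, -16.0]
ft_force: [0.1, -0.4, -4.0]
opening: 0.0193
gripper_force: 41.3
clock: 16.35
tool_pos: [0.4726, 0.3688, 0.0594]
eef_rot: [-180.0, -0.0, -16.0]
ft_force: [-0.2, -0.2, -2.5]
opening: 0.0193
gripper_force: 41.3
[ 0.09779315  0.14839174 -0.01135852]
1.6166840277777779
```

```bash
cat > d.py <<'E'
from h import *;import cv2
b=cams.capture('wrist')[:,:,::-1];cv2.imwrite('pics/b.png',b)
a=cv2.imread('pics/a.png');print('diff',np.abs(a.astype(int)-b)[:300].mean())
E
for i in 1; do python3 -m crank '0 0 0 0' 0.231 20;python3 d.py; python3 -m crank '0 0 0 0' 0.235 20; python3 d.py; done
```

```text
clock: 16.5
tool_pos: [0.4726, 0.3688, 0.0594]
eef_rot: [-180.0, -0.0, -16.0]
ft_force: [0.3, -0.2, -3.3]
opening: 0.0195
gripper_force: 41.3
diff 1.6326527777777777
clock: 16.65
tool_pos: [0.4731, 0.369, 0.0599]
eef_rot: [-180.0, -0.1, -16.0]
ft_force: [0.5, -0.0, -0.0]
opening: 0.0198
gripper_force: 0.0
diff 18.583741319444446
```

```bash
cat > blob.py <<'E'
import cv2,numpy as np,sys
def blob(f):
    im=cv2.imread(f);m=((im.max(2)<60)).astype(np.uint8)[:330];m=cv2.morphologyEx(m,cv2.MORPH_OPEN,np.ones((9,9)))
    n,l,s,c=cv2.connectedComponentsWithStats(m)
    for k in range(1,n):
        if s[k,4]>1500:print(f,s[k].tolist(),c[k].round(1).tolist())
for f in sys.argv[1:]:blob(f)
E
python3 blob.py pics/a.png pics/b.png
python3 - <<'E'
import cv2
im=cv2.imread('pics/b.png')
for r in range(0,330,30): print(r,[im[r,c].max() for c in range(180,460,20)])
E
```

```text
pics/a.png [202, 52, 222, 222, 38746] [312.5, 163.1]
pics/b.png [234, 60, 161, 163, 20717] [313.4, 141.6]
0 [np.uint8(224), np.uint8(224), np.uint8(220), np.uint8(227), np.uint8(142), np.uint8(130), np.uint8(144), np.uint8(130), np.uint8(118), np.uint8(138), np.uint8(126), np.uint8(130), np.uint8(138), np.uint8(128)]
30 [np.uint8(117), np.uint8(140), np.uint8(135), np.uint8(130), np.uint8(135), np.uint8(113), np.uint8(141), np.uint8(118), np.uint8(138), np.uint8(118), np.uint8(122), np.uint8(118), np.uint8(161), np.uint8(125)]
60 [np.uint8(84), np.uint8(82), np.uint8(84), np.uint8(131), np.uint8(123), np.uint8(123), np.uint8(122), np.uint8(56), np.uint8(134), np.uint8(114), np.uint8(119), np.uint8(143), np.uint8(141), np.uint8(147)]
90 [np.uint8(91), np.uint8(87), np.uint8(88), np.uint8(84), np.uint8(31), np.uint8(32), np.uint8(30), np.uint8(32), np.uint8(30), np.uint8(33), np.uint8(131), np.uint8(135), np.uint8(145), np.uint8(138)]
120 [np.uint8(98), np.uint8(91), np.uint8(96), np.uint8(32), np.uint8(32), np.uint8(31), np.uint8(33), np.uint8(32), np.uint8(32), np.uint8(30), np.uint8
[... 603 characters left out ...]
24), np.uint8(126), np.uint8(142), np.uint8(149), np.uint8(132)]
240 [np.uint8(98), np.uint8(172), np.uint8(105), np.uint8(87), np.uint8(94), np.uint8(127), np.uint8(163), np.uint8(217), np.uint8(156), np.uint8(131), np.uint8(140), np.uint8(174), np.uint8(141), np.uint8(133)]
270 [np.uint8(230), np.uint8(228), np.uint8(87), np.uint8(87), np.uint8(94), np.uint8(119), np.uint8(153), np.uint8(148), np.uint8(148), np.uint8(140), np.uint8(232), np.uint8(232), np.uint8(225), np.uint8(233)]
300 [np.uint8(232), np.uint8(172), np.uint8(171), np.uint8(87), np.uint8(107), np.uint8(15), np.uint8(151), np.uint8(147), np.uint8(126), np.uint8(74), np.uint8(234), np.uint8(233), np.uint8(233), np.uint8(231)]
```

The blob shows the head circle shrank from 222 to 161 px and stayed round. The mallet slipped out and dropped about 38 mm straight down, and is still standing upright on the mat. I'll regrip lightly (20 N) and try again.

```bash
python3 -m crank '0 0 0 0;0 0 0 0;0 0 0.4 0;0 0 0.5 0;0 0 0.4 0;0 0 0 0;0 0 0 0' 0.6 20
python3 -m crank '0 0 0 0;0 0 0 0;0 0 0 0;0 0 0 0;0 0 0 0;0 0 0 0' 0 20
python3 -m crank '0 0 -0.4 0;0 0 -0.5 0;0 0 -0.4 0;0 0 0 0;0 0 0 0;0 0 0 0'
python3 d.py; python3 blob.py pics/b.png
```

```text
clock: 17.4
tool_pos: [0.4721, 0.3685, 0.0194]
eef_rot: [179.9, 0.1, -16.0]
ft_force: [0.2, -0.3, 1.2]
opening: 0.0514
gripper_force: 0.0
clock: 18.0
tool_pos: [0.4731, 0.369, 0.021]
eef_rot: [-180.0, -0.1, -16.0]
ft_force: [-1.0, -0.7, 4.0]
opening: 0.0198
gripper_force: 26.3
clock: 18.6
tool_pos: [0.472, 0.3686, 0.0588]
eef_rot: [180.0, 0.1, -16.0]
ft_force: [0.6, -0.4, -3.9]
opening: 0.0196
gripper_force: 25.5
diff 14.110765625
pics/b.png [206, 103, 216, 227, 36844] [313.2, 211.9]
```

```bash
python3 - <<'E'
from h import *
for px,z,tz in(((312.5,163),.113,.0599),((313.4,141.6),.074,.0599),((313.2,211.9),.113,.0588)):
    st=dict(tool_pos=np.array([.4728,.3689,tz]),eef_rot=[180,0,-16]);P=onz('wrist',px,z,st)-st['tool_pos'];print(rot([180,0,-16]).inv().apply(P))
E
python3 - <<'E'
import cv2
im=cv2.imread('pics/b.png');cv2.imwrite('pics/b2.png',im)
E
```

```text
[ 0.05624556 -0.000337   -0.0531    ]
[ 5.86387685e-02 -9.69703816e-05 -1.41000000e-02]
[ 0.04616376 -0.00018843 -0.0542    ]
```

View pics/b2.png

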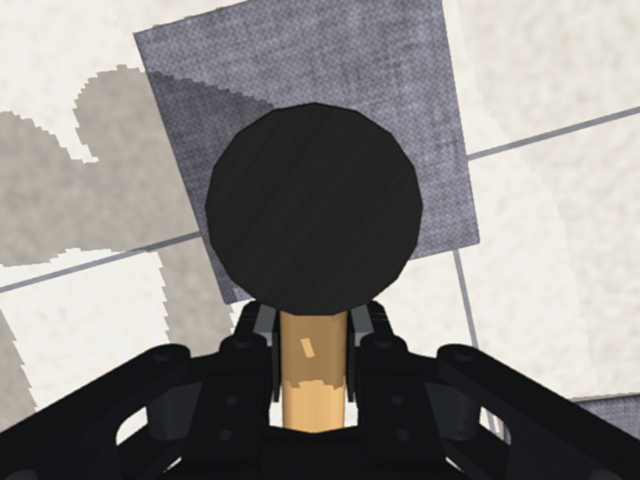

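The head is now about 46 mm from the grip and still level, so the pads hold it too firmly for gravity alone to droop it. I'll lever the handle instead, lowering it onto the far top edge of the motor housing, which is fixed and 125 mm high. The head hangs beyond it. First: raise and travel there.

```bash
python3 -m crank '0 0 -0.9 0;0 0 -0.9 0;0 0 -0.9 0;0 0 -0.9 0;0 0 -0.9 0;0.5 0.3 0 -0.6;0.95 0.5 0 -1;0.95 0.5 0 -1;1 0.5 0 0;1 0.5 0 0;1 0.5 0 0;1 0.5 0 0'
python3 -m crank '1 0.5 0 0;1 0.5 0 0;1 0.5 0 0;1 0.5 0 0;1 0.5 0 0;1 0.5 0 0;0.7 0.4 0 0;0 0 0 0;0 0 0 0'
python3 d.py; python3 blob.py pics/b.png
python3 - <<'E'
from h import *
st=manip.get_state();q=np.array([.575,.070]);y=np.radians(-5.6);print(np.array([[np.cos(y),np.sin(y)],[-np.sin(y),np.cos(y)]])@(st['tool_pos'][:2]-q),st['joint_positions'].round(1),st['moment'])
E
```

```text
clock: 19.85
tool_pos: [0.6484, 0.2429, 0.1931]
eef_rot: [180.0, 0.1, -5.6]
ft_force: [0.9, -0.7, -3.9]
opening: 0.0197
gripper_force: 25.4
clock: 20.75
tool_pos: [0.8375, 0.1225, 0.1923]
eef_rot: [180.0, 0.2, -5.6]
ft_force: [-0.7, -0.2, -3.5]
opening: 0.0196
gripper_force: 25.4
diff 48.78931597222222
pics/b.png [206, 104, 302, 226, 38418] [319.8, 217.7]
[0.25575202 0.07854999] [ 0.7 42.4 54.7  0.  83.  96.3] [0.05614727 0.08819833 0.07694885]
```

```bash
python3 -m crank '-0.3 1 0 0;-0.27 1 0 0;0 0 0.9 0;0 0 0.8 0;0 0 0.3 0;0 0 0 0;0 0 0 0'
python3 -m crank '0 0 0.3 0;0 0 0 0'
python3 -m crank '0 0 0.1 0;0 0 0 0'
```

```text
clock: 21.5
tool_pos: [0.8155, 0.0655, 0.1357]
eef_rot: [-180.0, -0.1, -5.5]
ft_force: [0.8, -0.1, -3.8]
opening: 0.0195
gripper_force: 25.3
clock: 21.7
tool_pos: [0.8151, 0.0649, 0.1252]
eef_rot: [-180.0, 0.0, -5.6]
ft_force: [-1.8, -0.5, -5.0]
opening: 0.0197
gripper_force: 25.3
clock: 21.9
tool_pos: [0.815, 0.0647, 0.1221]
eef_rot: [180.0, 0.0, -5.6]
ft_force: [-0.2, 0.1, -3.7]
opening: 0.0198
gripper_force: 25.3
```

```bash
python3 -m crank '0 0 0.15 0;0 0 0.1 0;0 0 0 0'
python3 -m crank '0 0 0.2 0;0 0 0 0'
python3 -m crank '0 0 0.2 0;0 0 0 0'; python3 d.py; python3 blob.py pics/b.png
```

```text
clock: 22.2
tool_pos: [0.8155, 0.0646, 0.1151]
eef_rot: [-180.0, -0.0, -5.6]
ft_force: [0.1, -0.5, -2.4]
opening: 0.0194
gripper_force: 25.6
clock: 22.4
tool_pos: [0.8151, 0.0646, 0.1081]
eef_rot: [180.0, 0.0, -5.6]
ft_force: [1.7, 0.6, -1.7]
opening: 0.0193
gripper_force: 25.9
clock: 22.6
tool_pos: [0.8148, 0.0647, 0.1016]
eef_rot: [180.0, 0.1, -5.6]
ft_force: [2.5, -0.2, -2.1]
opening: 0.0196
gripper_force: 26.1
diff 40.490128472222224
pics/b.png [219, 82, 189, 188, 27838] [312.9, 176.2]
```

It's pivoting: the head blob shrinks and moves outward with only about 2 N. Continuing to the height for 35°.

```bash
python3 -m crank '0 0 0.25 0;0 0 0.25 0;0 0 0.2 0;0 0 0 0;0 0 0 0'
python3 - <<'E'
from h import *;import cv2
st=manip.get_state()
for n in('wrist','scene','top'): cv2.imwrite(f'pics/{n}5.png',cams.capture(n)[:,:,::-1])
# predicted mallet points in tool frame for grip offset g and tilt
R=rot(st['eef_rot'])
def mp(P,t,g=.0465):
    x,z=P[0]+g,P[2]-.035;c,s=np.cos(t),np.sin(t)
    return st['tool_pos']+R.apply([c*x+s*z, P[1], -.019-(-s*x+c*z)])
for t in(25,30,35,40):
    t_=np.radians(t);print(t,[(n,k,proj(n,mp(P,t_),st if n=='wrist' else None).round(0).tolist()) for n in('scene','top','wrist') for k,P in(('end',(-.156,0,.035)),('headtop',(0,0,.07)))])
E
python3 blob.py pics/wrist5.png
```

```text
clock: 23.15
tool_pos: [0.8145, 0.0648, 0.0805]
eef_rot: [180.0, 0.1, -5.6]
ft_force: [0.5, -0.4, -2.8]
opening: 0.0196
gripper_force: 27.8
25 [('scene', 'end', [345.0, 318.0]), ('scene', 'headtop', [362.0, 390.0]), ('top', 'end', [313.0, 151.0]), ('top', 'headtop', [319.0, 107.0]), ('wrist', 'end', [315.0, 738.0]), ('wrist', 'headtop', [315.0, 152.0])]
30 [('scene', 'end', [345.0, 318.0]), ('scene', 'headtop', [362.0, 391.0]), ('top', 'end', [313.0, 149.0]), ('top', 'headtop', [319.0, 107.0]), ('wrist', 'end', [315.0, 773.0]), ('wrist', 'headtop', [315.0, 147.0])]
35 [('scene', 'end', [346.0, 319.0]), ('scene', 'headtop', [362.0, 392.0]), ('top', 'end', [314.0, 146.0]), ('top', 'headtop', [319.0, 108.0]), ('wrist', 'end', [315.0, 810.0]), ('wrist', 'headtop', [315.0, 145.0])]
40 [('scene', 'end', [347.0, 320.0]), ('scene', 'headtop', [362.0, 392.0]), ('top', 'end', [314.0, 143.0]), ('top', 'headtop', [319.0, 109.0]), ('wrist', 'end', [315.0, 849.0]), ('wrist', 'headtop', [315.0, 144.0])]
pics/wrist5.png [233, 94, 161, 183, 22293] [312.1, 178.9]
```

```bash
cat > fit.py <<'E'
from h import *
from scipy.optimize import least_squares
i=cams.camera_info('wrist');K=i['camera_matrix'];Ti=np.linalg.inv(i['tool_from_camera'])
def outl(t,g,dz=0):
    a=np.linspace(0,2*np.pi,120);X=[]
    for zz in(0,.07):
        x=.024*np.cos(a)+g;z=zz-.035+0*a;c,s=np.cos(t),np.sin(t)
        X.append(np.c_[c*x+s*z,.024*np.sin(a),-.019+dz-(-s*x+c*z)])
    P=np.vstack(X);P=P@Ti[:3,:3].T+Ti[:3,3];p=P@K.T;p=p[:,:2]/p[:,2:]
    return p
def feat(t,g,dz=0):
    p=outl(t,g,dz);return np.array([np.ptp(p[:,0]),p[:,1].min()])
def fit(w,r,g=None,dz=0):
    if g is None: return least_squares(lambda q:feat(q[0],q[1],dz)-[w,r],[.3,.05]).x*[57.3,1000]
    return least_squares(lambda q:feat(q[0],g,q[1])-[w,r],[.3,0]).x*[57.3,1000]
E
python3 - <<'E'
from fit import *
print('orig a (222,52)',fit(222,52));print('level b2',fit(216.5,103)); print('now',fit(161,94),'g fixed',fit(161,94,.0465))
print([ (t,feat(np.radians(t),.0465).round(0)) for t in(0,25,30,35,40)])
import cv2
im=cv2.imread('pics/wrist5.png')
for c in(290,313,335):print(c,im[60:330:6,c].max(1).tolist())
E
```

```text
orig a (222,52) [ 5.11691601 51.60524539]
level b2 [ 5.90053788 41.11475252]
now [45.35336516 44.42469588] g fixed [ 2.54643293 37.24957268]
[(0, array([228.,  90.])), (25, array([188.,  66.])), (30, array([180.,  69.])), (35, array([173.,  74.])), (40, array([166.,  81.]))]
290 [221, 219, 220, 220, 220, 218, 58, 25, 26, 27, 26, 25, 25, 24, 26, 26, 27, 26, 23, 26, 29, 27, 25, 26, 27, 25, 25, 26, 29, 21, 20, 21, 15, 25, 119, 125, 126, 126, 125, 127, 149, 150, 132, 125, 126]
313 [223, 219, 216, 221, 219, 225, 26, 27, 25, 25, 27, 27, 27, 27, 26, 27, 28, 25, 25, 24, 26, 25, 26, 26, 26, 29, 26, 27, 28, 26, 24, 22, 14, 16, 120, 125, 125, 126, 125, 125, 124, 124, 124, 124, 125]
335 [223, 218, 221, 220, 218, 219, 57, 25, 27, 25, 25, 25, 27, 27, 26, 25, 26, 26, 26, 25, 27, 27, 27, 28, 27, 27, 27, 27, 28, 25, 23, 12, 13, 22, 120, 128, 127, 127, 128, 127, 128, 127, 127, 128, 129]
```

Run:
```python
from fit import *
for k in(1,.985):
  f=lambda w,r,t0:least_squares(lambda q:feat(t0,q[0],q[1])*[k,1]-[w,r],[.05,0]).x
  for n,w,r in(('a',222,52),('b2',216.5,103)):
    print(n,k,f(w,r,0)*1000)
  g,dz=f(216.5,103,0)
  q=least_squares(lambda q:feat(q[0],q[1],dz)*[k,1]-[161.5,94.5],[.5,g]).x;print('now t,g|dz',q*[57.3,1000],dz)
  q=least_squares(lambda q:feat(q[0],g,q[1])*[k,1]-[161.5,94.5],[.5,dz]).x;print('now t,dz|g',q*[57.3,1000],g)
  print([(t,feat(np.radians(t),g,dz)*[k,1]) for t in(30,35,40,45)])
```

```text
a 1 [54.12418525  4.73144204]
b2 1 [44.28399313  4.46008658]
now t,g|dz [41.45677308 42.11261018] 0.0044600865759936836
now t,dz|g [45.53582169 -0.51319361] 0.044283993131615275
[(30, array([174.50506121,  77.65657868])), (35, array([168.12619786,  81.87451801])), (40, array([162.0157622 ,  87.57727486])), (45, array([156.2069598 ,  94.51261627]))]
a 0.985 [53.91530688  3.23982792]
b2 0.985 [44.23256966  2.97271119]
now t,g|dz [41.08036903 41.81093936] 0.002972711191872125
now t,dz|g [45.69026001 -2.60161541] 0.04423256966416329
[(30, array([174.03027225,  77.32885242])), (35, array([167.59835392,  81.60125282])), (40, array([161.44181431,  87.36847489])), (45, array([155.59575757,  94.37433124]))]
```

Run:
```python
from h import *;import cv2
for n,(u,v) in(('scene',(345,318)),('top',(314,148))):
    im=cv2.imread(f'pics/{n}5.png');h=cv2.cvtColor(im,cv2.COLOR_BGR2HSV);m=((h[...,0]>5)&(h[...,0]<22)&(h[...,1]>75)&(h[...,2]>50)).astype(np.uint8)
    k,l,s,c=cv2.connectedComponentsWithStats(m)
    for j in range(1,k):
        if s[j,4]>8 and np.hypot(*(c[j]-(u,v)))<70: print(n,s[j].tolist(),c[j].round(1))
a=cv2.imread('pics/scene5.png')[260:440,270:430];b=cv2.imread('pics/top5.png')[70:250,240:400]
w=cv2.imread('pics/wrist5.png')
cv2.imwrite('pics/comp.png',cv2.resize(np.hstack([a,b]),None,fx=2.5,fy=2.5,interpolation=2))
```

```text
scene [298, 281, 3, 7, 14] [299.  284.1]
scene [301, 295, 4, 7, 18] [302.3 298.2]
scene [352, 365, 10, 14, 102] [356.6 372. ]
```

The wrist fit suggests a 35–41° slope. I'll firm the grip, lift clear and turn 180°, so the handle points over the motor side and the head faces the robot, then measure properly.

```bash
python3 -m crank '0 0 0 0;0 0 0 0;0 0 0 0;0 0 0 0;0 0 -1 0;0 0 -1 0;0 0 -1 -1;0 0 -1 -1;0 0 -1 -1;0 0 -1 -1;0 0 -0.3 -1;0 0 0 -1' 0 110
python3 -m crank '0 0 0 -1;0 0 0 -1;0 0 0 -1;0 0 0 -1;0 0 0 -1;0 0 0 -1;0 0 0 -1;0 0 0 -1;0 0 0 -1;0 0 0 -1;0 0 0 -1;0 0 0 -1'
python3 -m crank '0 0 0 -1;0 0 0 -1;0 0 0 -1;0 0 0 -1;0 0 0 -1;0 0 0 -1;0 0 0 -1;0 0 0 -1;0 0 0 -1;0 0 0 -1;0 0 0 -1;0 0 0 -1'
python3 -m crank '0 0 0 -1;0 0 0 -1;0 0 0 -1;0 0 0 -1;0 0 0 -1;0 0 0 -1;0 0 0 -1;0 0 0 -1;0 0 0 -1;0 0 0 -1;0 0 0 -1;0 0 0 -1'
python3 -m crank '0 0 0 -1;0 0 0 -1;0 0 0 -1'; python3 d.py;python3 blob.py pics/b.png
```

```text
clock: 24.5
tool_pos: [0.8163, 0.0647, 0.2752]
eef_rot: [179.9, -0.3, 18.6]
ft_force: [0.2, -0.4, -3.1]
opening: 0.0182
gripper_force: 107.6
clock: 25.7
tool_pos: [0.8151, 0.0647, 0.2708]
eef_rot: [180.0, 0.0, 66.6]
ft_force: [0.1, 0.8, -4.1]
opening: 0.0185
gripper_force: 107.6
clock: 26.9
tool_pos: [0.8152, 0.0647, 0.2709]
eef_rot: [180.0, 0.0, 114.6]
ft_force: [-0.1, 0.5, -4.2]
opening: 0.0182
gripper_force: 107.6
clock: 28.1
tool_pos: [0.8152, 0.0647, 0.2709]
eef_rot: [180.0, 0.0, 162.6]
ft_force: [0.3, -0.7, -4.5]
opening: 0.0181
gripper_force: 107.6
clock: 28.4
tool_pos: [0.8153, 0.0647, 0.271]
eef_rot: [-180.0, 0.0, 174.6]
ft_force: [0.4, -0.2, -4.5]
opening: 0.0185
gripper_force: 107.6
diff 56.21998958333333
pics/b.png [233, 94, 162, 183, 22328] [313.1, 178.9]
```

```bash
python3 -m crank '0.5 -0.05 0 0;1 -0.05 0 0;1 -0.06 0 0;1 -0.06 0 0;1 -0.06 0 0;1 -0.06 0 0;1 -0.06 0 0;1 -0.06 0 0;1 -0.06 0 0;1 -0.05 0 0;0.66 0 0 0;0 0 0 0'
python3 - <<'E'
from h import *;import cv2
st=manip.get_state();print(st['tool_pos'].tolist(),st['eef_rot'].tolist(),st['clock'])
for n in('wrist','scene','top'): cv2.imwrite(f'pics/{n}6.png',cams.capture(n)[:,:,::-1])
R=rot(st['eef_rot'])
P=st['tool_pos']
def crop(n,s=2.6,w=75):
    im=cv2.imread(f'pics/{n}6.png');u,v=proj(n,P+[0.02,0,0]).astype(int);print(n,'crop origin',u-w,v-w)
    return cv2.resize(im[v-w:v+w,u-w:u+w],(400,400),interpolation=2)
w=cv2.resize(cv2.imread('pics/wrist6.png')[0:420,120:540],(200,200))
c=np.hstack([crop('scene'),crop('top')]);c2=np.zeros((200,800,3),np.uint8);c2[:,:200]=w
cv2.imwrite('pics/comp6.png',np.vstack([c,c2]))
E
```

```text
clock: 29.65
tool_pos: [0.5085, 0.0778, 0.2713]
eef_rot: [180.0, 0.1, 174.4]
ft_force: [1.1, -0.6, -3.6]
opening: 0.0187
gripper_force: 107.8
[0.5084672711760229, 0.07775577874088384, 0.2713482626685644] [179.99233511702604, 0.052104072419546545, 174.38507058170725] 29.65
scene crop origin 245 145
top crop origin 236 126
```

View pics/comp6.png

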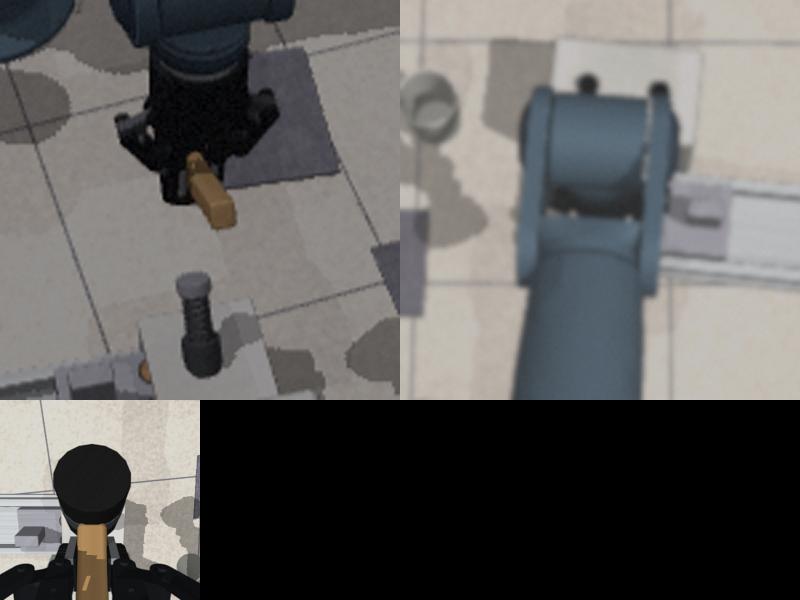

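The scene crop shows the sloped handle, with its end face at crop (224,217), i.e. pixel (329,226). The wrist crop shows the head's top ellipse at about rows 94 to 235, with its side visible beneath. I'll solve the slope from both.

Run:
```python
from fit import *;import cv2
st=dict(tool_pos=np.array([.508467,.077756,.271348]),eef_rot=[179.99,.05,174.385]);R=rot(st['eef_rot'])
n=R.apply([0,1,0])
for px in((329,226.5),(328,227),(330,226)):
    c,d=ray('scene',px);s=((st['tool_pos']-c)@n)/(d@n);E=R.inv().apply(c+s*d-st['tool_pos'])
    v=E-[0,0,-.019];print(px,'end rel grasp',v.round(4),'len',np.hypot(v[0],v[2]),'tilt',np.degrees(np.arctan2(-v[2],-v[0])))
w=cv2.imread('pics/wrist6.png')
for c in(270,313,350):
    p=w[80:300:5,c].max(1).tolist();print(c,p)
for t in(30,35,38,41,45):
    r=[]
    for g,dz in((.044,.0037),(.042,.0037),(.044,-.001)):
        p=outl(np.radians(t),g,dz)[120:];r+=[p[:,1].min().round(),p[:,1].max().round(),np.ptp(p[:,0]).round()]
    print(t,r)
```

```text
(329, 226.5) end rel grasp [-0.0972  0.     -0.068 ] len 0.11864335461370117 tilt 34.95919552187138
(328, 227) end rel grasp [-0.0903 -0.     -0.0562] len 0.10630498359677373 tilt 31.89981330874146
(330, 226) end rel grasp [-0.1041  0.     -0.0795] len 0.13097710776963206 tilt 37.387434600755036
270 [218, 218, 217, 219, 220, 29, 27, 28, 26, 27, 28, 26, 30, 26, 26, 26, 26, 27, 28, 28, 26, 28, 27, 26, 27, 26, 27, 28, 27, 22, 20, 18, 21, 19, 25, 53, 51, 34, 16, 162, 209, 204, 78, 78]
313 [218, 218, 216, 23, 26, 25, 26, 27, 26, 26, 27, 27, 26, 26, 26, 27, 27, 27, 25, 26, 27, 27, 26, 26, 26, 26, 27, 28, 28, 29, 28, 20, 20, 19, 17, 18, 19, 169, 170, 169, 169, 170, 170, 171]
350 [216, 217, 218, 219, 167, 26, 28, 27, 26, 24, 26, 26, 24, 25, 25, 27, 28, 27, 26, 28, 27, 29, 26, 28, 30, 28, 30, 28, 28, 27, 14, 16, 15, 15, 14, 26, 37, 37, 22, 13, 132, 213, 62, 62]
30 [np.float64(91.0), np.float64(253.0), np.float64(174.0), np.float64(97.0), np.float64(260.0), np.float64(175.0), np.float64(90.0), np.float64(258.0), np.float64(181.0)]
35 [np.float64(95.0), np.float64(244.0), np.float64(168.0), np.float64(100.0), np.float64(251.0), np.float64(169.0), np.float64(94.0), np.float64(249.0), np.float64(175.0)]
38 [np.float64(98.0), np.float64(239.0), np.float64(164.0), np.float64(103.0), np.float64(245.0), np.float64(165.0), np.float64(97.0), np.float64(243.0), np.float64(171.0)]
41 [np.float64(101.0), np.float64(234.0), np.float64(161.0), np.float64(106.0), np.float64(241.0), np.float64(162.0), np.float64(100.0), np.float64(239.0), np.float64(167.0)]
45 [np.float64(106.0), np.float64(229.0), np.float64(156.0), np.float64(110.0), np.float64(235.0), np.float64(157.0), np.float64(106.0), np.float64(233.0), np.float64(162.0)]
```

The slope is about 36° (scene about 34, contact geometry about 35, wrist about 38), which is square enough to the pin. Moving to a standoff about 45 mm up the pin axis, with the grip at 120 N.

```bash
python3 -m crank '-0.15 -0.08 0.8 0;0 0 0.8 0;0 0 0 0;0 0 0 0;0 0 0 0' 0 120
python3 -m crank '-0.287 0 0.41 0;-0.287 0 0.41 0;-0.287 0 0.41 0;-0.287 0 0.41 0;-0.23 0 0.33 0;-0.15 0 0.22 0;0 0 0 0'
```

```text
clock: 30.3
tool_pos: [0.5156, 0.0744, 0.2246]
eef_rot: [180.0, 0.2, 174.4]
ft_force: [0.1, -0.4, -3.8]
opening: 0.0183
gripper_force: 117.4
clock: 31.0
tool_pos: [0.5626, 0.0699, 0.1619]
eef_rot: [-180.0, 0.2, 174.4]
ft_force: [-5.5, 1.3, 13.5]
opening: 0.0179
gripper_force: 121.3
```

```bash
python3 -m crank '-0.03 0 0.042 0;0 0 0 0'
```

```text
clock: 31.2
tool_pos: [0.5629, 0.0699, 0.1617]
eef_rot: [-180.0, 0.2, 174.4]
ft_force: [-11.1, 0.1, 19.8]
opening: 0.0185
gripper_force: 121.9
```

The extra push raised the force from 17 to 26 N with no travel, so the pin is on its bottom stop. I'll retract along the pin axis, rise, and turn back.

```bash
python3 -m crank '0.574 0 -0.819 0;0.574 0 -0.819 0;0.574 0 -0.819 0;0 0 -1 1;0 0 -1 1;0 0 0 1;0 0 0 1;0 0 0 1;0 0 0 1;0 0 0 1;0 0 0 1;0 0 0 1'
python3 - <<'E'
from h import *;import cv2
im=cams.capture('scene')[:,:,::-1].copy();cv2.imwrite('pics/scene7.png',im)
a=cv2.imread('pics/scene6.png');q=np.array([.5235,.0738,.149]);ax=np.array([-.574*.9952,.574*.0976,.819])
u=proj('scene',q);v=proj('scene',q-.032*ax);print('pred shift',v-u)
x,y=int(u[0]),int(u[1]);t=a[y-7:y+8,x-9:x+10];r=cv2.matchTemplate(im[y-30:y+60,x-40:x+40],t,cv2.TM_CCOEFF_NORMED);_,m,_,l=cv2.minMaxLoc(r);print('shift',l[0]-40+9,l[1]-30+7,m)
E
python3 -m crank '0 0 0 1;0 0 0 1;0 0 0 1;0 0 0 1;0 0 0 1;0 0 0 1;0 0 0 1;0 0 0 1;0 0 0 1;0 0 0 1;0 0 0 1;0 0 0 1'
python3 -m crank '0 0 0 1;0 0 0 1;0 0 0 1;0 0 0 1;0 0 0 1;0 0 0 1;0 0 0 1;0 0 0 1;0 0 0 1;0 0 0 1;0 0 0 1;0 0 0 1'
python3 -m crank '0 0 0 1;0 0 0 1;0 0 0 1;0 0 0 1;0 0 0 1;0 0 0 1;0 0 0 1;0 0 0 1;0 0 0 1;0 0 0 1;0 0 0 1;0 0 0 1'
```

```text
clock: 32.4
tool_pos: [0.5102, 0.0749, 0.2904]
eef_rot: [179.9, 0.1, 138.3]
ft_force: [-0.5, -0.9, -4.0]
opening: 0.0188
gripper_force: 118.6
pred shift [ 1.54088681 12.07741934]
shift 1 11 0.9702503681182861
clock: 33.65
tool_pos: [0.51, 0.0749, 0.2903]
eef_rot: [179.9, 0.0, 90.3]
ft_force: [-0.0, 0.7, -3.4]
opening: 0.0183
gripper_force: 118.6
clock: 34.85
tool_pos: [0.5099, 0.0749, 0.2902]
eef_rot: [179.9, -0.1, 42.3]
ft_force: [-0.0, -0.2, -4.0]
opening: 0.0182
gripper_force: 118.6
clock: 36.05
tool_pos: [0.5099, 0.075, 0.2902]
eef_rot: [-180.0, -0.1, -5.7]
ft_force: [0.4, -0.1, -3.2]
opening: 0.0184
gripper_force: 118.6
```

The pin shows down: the image shift of 11 px matches the 12 px predicted. Now back over the mat.

```bash
python3 -m crank '0 0 0 1;0 0 0 1;0 0 0 0.57;-0.27 -0.99 0 0;-0.27 -0.99 0 0;-0.27 -1 0 0;-0.27 -1 0 0;-0.27 -1 0 0;-0.28 -1 0 0;-0.28 -1 0 0;-0.28 -1 0 0;-0.28 -1 0 0'
python3 -m crank '0 0 0.9 0;0 0 0.9 0;0 0 0.9 0;0 0 0.9 0;0 0 0.9 0;0 0 0.9 0;0 0 0.9 0;0 0 0.4 0;0 0 0 0;0 0 0 0'
python3 d.py;python3 blob.py pics/b.png
```

```text
clock: 37.25
tool_pos: [0.5121, 0.356, 0.2901]
eef_rot: [-179.9, -0.1, -15.8]
ft_force: [0.4, -0.6, -2.9]
opening: 0.0186
gripper_force: 118.7
clock: 38.25
tool_pos: [0.5128, 0.3549, 0.09]
eef_rot: [-179.9, -0.1, -15.8]
ft_force: [0.7, 0.2, -3.2]
opening: 0.0184
gripper_force: 119.0
diff 38.29168055555556
pics/b.png [229, 87, 169, 182, 23434] [312.5, 173.3]
```

```bash
python3 -m crank '0 0 0.6 0;0 0 0.5 0;0 0 0 0'; python3 -m crank '0 0 0.1 0;0 0 0 0';python3 -m crank '0 0 0.07 0;0 0 0 0'
```

```text
clock: 38.6
tool_pos: [0.5105, 0.3538, 0.0539]
eef_rot: [179.9, 0.2, -15.9]
ft_force: [-0.2, -0.3, -3.8]
opening: 0.0183
gripper_force: 119.0
clock: 38.8
tool_pos: [0.5122, 0.3545, 0.0531]
eef_rot: [-180.0, -0.0, -15.9]
ft_force: [0.3, -0.2, -3.5]
opening: 0.0185
gripper_force: 119.0
clock: 39.0
tool_pos: [0.5126, 0.3548, 0.0517]
eef_rot: [-179.9, -0.1, -15.9]
ft_force: [-0.3, 0.0, 0.2]
opening: 0.0184
gripper_force: 119.7
```

The rim is touching. Ease the grip, then lower along the rim's arc so the head swings flat.

```bash
python3 -m crank '0 0 0 0' 0.226 20; python3 -m crank '-0.2 0 0.15 0;-0.2 0 0.17 0' 0 20; python3 -m crank '-0.2 0 0.2 0;-0.19 0 0.2 0;0 0 0 0';python3 d.py;python3 blob.py pics/b.png
```

```text
clock: 39.1
tool_pos: [0.5125, 0.3548, 0.0515]
eef_rot: [-179.9, -0.1, -15.9]
ft_force: [-0.8, 0.6, 0.8]
opening: 0.0192
gripper_force: 40.6
clock: 39.3
tool_pos: [0.5026, 0.3581, 0.0435]
eef_rot: [-179.9, -0.3, -15.9]
ft_force: [-0.9, -2.4, 7.7]
opening: 0.0195
gripper_force: 41.2
clock: 39.6
tool_pos: [0.4895, 0.3614, 0.0295]
eef_rot: [-179.9, -0.1, -15.8]
ft_force: [1.0, 0.3, 1.7]
opening: 0.0192
gripper_force: 40.1
diff 23.771414930555554
pics/b.png [210, 84, 206, 206, 33495] [312.5, 187.1]
```

```bash
python3 -m crank '-0.13 0 0.15 0;-0.1 0 0.12 0;0 0 0 0';python3 d.py;python3 blob.py pics/b.png;python3 -m crank '0 0 0.06 0;0 0 0 0';python3 d.py;python3 blob.py pics/b.png
```

```text
clock: 39.95
tool_pos: [0.4824, 0.363, 0.0206]
eef_rot: [-180.0, -0.0, -15.8]
ft_force: [2.3, 1.4, 1.7]
opening: 0.0192
gripper_force: 40.2
diff 26.824352430555557
pics/b.png [203, 95, 220, 235, 38356] [312.4, 206.3]
clock: 40.2
tool_pos: [0.4817, 0.3632, 0.0191]
eef_rot: [180.0, 0.1, -15.9]
ft_force: [-2.0, 1.3, 4.5]
opening: 0.0196
gripper_force: 40.6
diff 28.259527777777777
pics/b.png [202, 99, 222, 231, 38878] [312.4, 210.3]
```

Nearly flat, so I'll release, let it settle, and rise.

```bash
python3 -m crank '0 0 0 0;0 0 0 0;0 0 0 0' 0.3; python3 -m crank '0 0 0 0;0 0 0 0;0 0 0 0;0 0 0 0;0 0 0 0;0 0 0 0' 1; python3 -m crank '0 0 -0.5 0;0 0 -1 0;0 0 -1 0;0 0 -1 0;0 0 -1 0;0 0 -1 0;0 0 -1 0;0 0 -1 0;0 0 -0.5 0;0 0 0 0;0 0 0 0'
python3 - <<'E'
from h import *;import cv2
st=manip.get_state()
for n in('wrist','scene','top'): cv2.imwrite(f'pics/{n}8.png',cams.capture(n)[:,:,::-1])
im=cv2.imread('pics/wrist8.png');m=(im.max(2)<45).astype(np.uint8)[:270];m=cv2.morphologyEx(m,1 and cv2.MORPH_OPEN,np.ones((7,7)))
k,l,s,c=cv2.connectedComponentsWithStats(m)
for j in range(1,k):
    if s[j,4]>800: print(s[j].tolist(),c[j],onz('wrist',c[j],.074,st),'diam',s[j,2]/428.25*(st['tool_pos'][2]+.1425-.074)/.9)
print('mat',[onz('wrist',p,.004,st) for p in((0,0),)][0]*0, proj('wrist',[.523,.351,.004],st))
h=cv2.cvtColor(im,cv2.COLOR_BGR2HSV);w=((h[...,0]>5)&(h[...,0]<22)&(h[...,1]>90)).astype(np.uint8);k,l,s,c=cv2.connectedComponentsWithStats(w);print([x.tolist() for x in s[1:] if x[4]>300])
# bystanders: change between first and last pictures
for n in('top',):
    a,b=[cv2.imread(f'pics/{n}{i}.png').astype(int) for i in(0,8)]
    for nm,(x0,y0,x1,y1) in dict(jar=(203,157,232,192),beaker=(234,148,262,182),rack=(418,213,480,262)).items(): print(nm,np.abs(a-b)[y0:y1,x0:x1].mean())
a,b=[cv2.imread(f'pics/scene{i}.png').astype(int) for i in(0,8)]
for nm,(x0,y0,x1,y1) in dict(jarbeak=(403,258,468,325),rack=(118,275,190,335)).items(): print('scene',nm,np.abs(a-b)[y0:y1,x0:x1].mean())
E
```

```text
clock: 40.55
tool_pos: [0.4817, 0.3623, 0.0183]
eef_rot: [179.9, 0.1, -15.9]
ft_force: [0.0, -0.3, 0.6]
opening: 0.0255
gripper_force: 0.0
clock: 41.15
tool_pos: [0.4824, 0.3627, 0.0191]
eef_rot: [-180.0, -0.0, -15.9]
ft_force: [-0.8, -0.2, 0.4]
opening: 0.0854
gripper_force: 0.0
clock: 42.25
tool_pos: [0.482, 0.3625, 0.2582]
eef_rot: [180.0, 0.1, -15.9]
ft_force: [-0.2, 0.1, -0.3]
opening: 0.0856
gripper_force: 0.0
[556, 0, 44, 57, 2308] [576.97227036  25.92590988] [0.55435751 0.15061462 0.074     ] diam 0.03729356166840407
[281, 115, 62, 63, 3155] [311.46561014 146.1977813 ] [0.52585694 0.35118492 0.074     ] diam 0.05255001871456938
mat [0. 0. 0.] [312.68783707 144.4550759 ]
[[301, 176, 24, 145, 3155]]
jar 20.30311986863711
beaker 10.798319327731093
rack 12.156133421110379
scene jarbeak 2.0703406046689627
scene rack 9.20216049382716
```

The mallet stands upright at the mat's centre: the head circle is round, 62×63 px, as it was at the start. The jar and beaker look unchanged. The pin is down and the arm is clear, so I'm handing in.

```bash
python3 -c "
from cell import close_job
print(close_job())"
```

```text
the job is handed in; nothing more can be done
None
```

The job is handed in: the cassette is home against the stop, the lock pin was knocked to its bottom stop with the sloped mallet, and the mallet is back upright on the small grey mat. Along the way the mallet slipped from the grip once, dropping about 38 mm onto its mat and staying upright. The jar and beaker look untouched; the rack wasn't checked conclusively, but the arm never went near it.

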